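# Pack the short print and put the lid on the case

### The job

Next to the blue storage case stand two brown faceted prints of the same width: pack the short one, standing upright, on the floor of the case in the free bay beside the orange brackets, so that nothing rises above the rim. Then put the blue lid squarely on the case so that it lies flat on the rim, and let go. Leave the taller brown print where it stands.

Things in the scene. Friction and masses are not known exactly. Their poses are not given: they have to be found in the camera images.
- case: Blue open case, fixed. Outside 138 (its x) by 158 (its y) by 64 mm high, walls 4, floor 5 mm. Origin: centre of its underside, on the table; z up. Two fixed orange brackets, up to 43 mm high, fill the inside from y = +27 to +75 mm. The rest is the free bay: 130 mm along x, 102 along y, centred at x = 0, y = -25 mm, floor 5 mm above the table.
- lid_grip (a point): Loose blue lid, 160-260 g, level on the table. Point: centre of its orange handle bar (18 mm in x, 80 along the lid's y, 22 high; 22 mm free beneath). Plate 160 x 180 x 6 mm, its underside 39 mm below the point; it lies on the rim when shut (point 103 mm above the table). Under it a disc 110 across, 5 thick, goes inside the case, 10 mm spare. Lid's y goes along the case's y, either way round.
- short_mid (a point): The short brown faceted print, a loose upright drum 54 to 60 mm across (grip it anywhere round its side) and 42 mm high, 35 to 70 g. The point is its centre, half-way up.
- tall_mid (a point): The tall brown faceted print, 54 to 60 mm across and 95 mm high, too tall for the case; it must stay where it stands. The point is its centre, half-way up.
Things that resemble listed ones, but are neither listed nor needed, are in the scene too. Leave any yellow look-alike of the part that bears lid_grip alone. Leave any yellow look-alike of the case alone.

How it is judged:
By the outcome, as a careful person would: the job done as asked, in the order asked, and still so for the second after the job is handed in, with the robot touching nothing.
It also fails if it takes over 67 s, if anything falls off the work surface, if the arm or the gripper's body presses on something with over 40 N, if the wrist force passes 120 N, or if a joint passes its speed limit or range.

### The arm

A 6-joint arm with a two-finger parallel gripper is mounted at the origin on the work surface. World frame = base frame: x ahead of the robot, y to its left, z up, the work surface at z = 0. Lengths are in m, angles in rad, forces in N, time in s.
With the tool pointing down it reaches from about 0.4 to 0.825 m from the base axis. Payload 7 kg.
Tool frame: the origin (TCP) lies on the centre line of the jaws, within the pads' length; the fingertips stand 25 mm ahead of it and the grasp point (between the pads) lies 6 mm ahead of it (r.tip_reach is the z of the fingertips in the tool frame, in m); z points along the fingers, y is the line along which they close (so a half turn about z gives the same grasp; the last joint's range is limited). The gripper opens to 88 mm and grips with 3 to 60 N. Pads are 19 mm wide; open, the fingers measure 130 mm over their backs; the gripper's body (78 mm by 193 mm) begins 47 mm behind the grasp point.
Start: joints at [1.553, 0.359, 0.012, 0, -1.224, -0.288], TCP at [0.203, 0.644, 0.212] pointing down, gripper open.
Joint ranges: [-3.07, 3.07], [-1.43, 2.12], [-1.02, 1.25], [-3.03, 1.67], [-3.05, -0], [-3.03, 3.03]. Speed limits (rad/s): [2.39, 2.39, 3.01, 3.14, 3.14, 3.14].

### API

Orientations are given as a unit quaternion [x, y, z, w].
In Python, from plant import sensors, eyes, workorder, nets, r gives the robot as it stands.
- The arm moves only by the tool move_arm, never from a script. Its argument "deltas" is a list of rows, each a list of 7 numbers: the turn, a rotation vector about the tool's x, y, z in degrees, then the shift along the tool's x, y, z in m, then the gripper's target within -1 to 1 (shut at 1, half-way at 0, fully open at -1). In form: [[ax, ay, az, tx, ty, tz, fingers], ...]. A call has exactly 8 rows; each row shifts and turns the commanded pose from where the row before left it, along the tool's axes as they then stand; what a row does not reach is not made up. A row lasts 1/8 s, in which the tool goes at most 62.5 mm and 10.7 degrees, less where a joint would pass 70% of its speed; a pose out of reach is approached as far as the arm can. A call with a gripper value outside its range is refused whole. The fingers move at their own pace and stop on an object; "squeeze" is the grip in N (left out, the last holds). Time passes only in rows, so rows that do not move let the fingers close, or fill a call up. It gives the time, the measured TCP pose, the force, the opening and the grip force at its end, in the units of the state.
- sensors.state(): the state, without advancing time (a new reading comes with each control period).
- eyes.camera(name): name is "side" or "top"; returns a dict with "color" (480x640x3 uint8, red, green, blue), "range_z" (480x640 float32, m along the optical axis (not along the pixel's ray), 0 where there is no reading), "mtx" (3x3 intrinsics, pixels), "world_from_camera" (4x4, takes a point from camera to world coordinates). Camera axes: x right, y up, looking along -z (the intrinsics and any distortion apply to the point x, -y, -z); pixel columns grow to the right and rows downward; lengths in m; the calibration is good to about 2 mm. A picture is of the moment at which its call begins.
- workorder.close_job(): hands the job in; it is judged then, once.
Trained networks look in the newest picture that a camera, given by its name, has taken for a name from the list of things; names that differ only in an ending like _2 or _b are one class to them, and where a whole thing is asked for, a point or a joint stands for the part that bears it (a point fixed in the world has none). Each returns a list of dicts, best first, with "p" (0 to 1); they miss things now and then, are a little off and sometimes report something else, mostly with a low value. They report only what shows in the picture. A call takes as long as a camera call. They do not tell look-alikes from the thing itself.
- nets.cut_out(camera, name): "mask" (480x640 bool, what is visible of it) and "bbox" ([left, top, width, height] in pixels, round what is visible of it).
The state is a dict: "time": time; "joint_pos": joint angles; "dq": joint speeds; "joint_torque": joint torques, N m; "position": TCP position; "ee_rot": TCP orientation; "contact_force": force on the tool from outside, world axes, zero at the start; "moment": the same for the moment, N m; "gripper_width": finger opening in m; "grasp_force": force on a finger pad.
Only numpy, scipy, OpenCV 4.12 (cv2) and the standard library are available. Lean on these libraries where they do the work, as an engineer would, in place of code of your own. Each camera call takes 0.05 s, during which the arm holds its last target. There are 200 camera calls.

## Working session

There is one attempt and no reset: what is moved stays moved. The work goes in short steps, Python scripts to look and compute and a tool call to move; the robot and the scene stay as the last step left them, time stands still between calls to the robot, and variables do not carry over. Pictures are saved under pics/ and viewed, at most 10 in all, crops included, and the job is handed in when it is done.

Besides the shell and the picture viewer there is one more tool, called after "Request:" by a JSON object that holds its "name" and its "arguments", one argument or row to a line. move_arm: Moves the arm, as the interface text tells. Its arguments: {"type":"object","properties":{"deltas":{"type":"array","items":{"type":"array","items":{"type":"number"}}},"squeeze":{"type":"number"}},"required":["deltas"]}

```bash
mkdir -p pics; cat > h.py <<'E'
import numpy as np, cv2
from plant import sensors, eyes, workorder, nets, r
def cloud(c):
    z=c["range_z"]; K=c["mtx"]; v,u=np.mgrid[0:480,0:640]
    x=(u-K[0,2])/K[0,0]*z; y=(v-K[1,2])/K[1,1]*z
    P=np.stack([x,-y,-z,np.ones_like(z)],-1)@c["world_from_camera"].T
    P[z==0]=np.nan
    return P[...,:3]
def save(c,n): cv2.imwrite(f"pics/{n}.png",c["color"][...,::-1])
E
python3 - <<'E'
from h import *
s=sensors.state(); print(s["time"],s["position"],s["ee_rot"],s["gripper_width"])
for n in("top","side"):
    c=eyes.camera(n); save(c,n+"0"); np.savez(n+"0.npz",**c); P=cloud(c)
    for t in("case","lid_grip","short_mid","tall_mid"):
        for d in nets.cut_out(n,t):
            m=d["mask"]; q=P[m]; col=c["color"][m].mean(0).astype(int)
            print(n,t,round(d["p"],2),d["bbox"],np.nanmedian(q,0).round(3),np.nanpercentile(q[:,2],[2,98]).round(3),col)
E
```

```text
0.0 [0.20310487 0.64318954 0.21154452] [ 9.88322456e-01 -1.52374751e-01 -4.92680777e-05  8.09328922e-04] 0.0877637918931396
top case 0.95 [348.8, 286.0, 102.5, 100.3] [ 0.277 -0.205  0.007] [0.001 0.065] [179 146  22]
top case 0.72 [118.7, 179.4, 89.5, 76.7] [0.474 0.299 0.017] [0.002 0.065] [60 66 92]
top lid_grip 0.69 [251.4, 152.0, 94.7, 84.2] [0.549 0.022 0.011] [0.007 0.055] [ 45  76 136]
top short_mid 0.71 [456.7, 212.5, 35.0, 28.9] [ 0.5   -0.341  0.041] [0.005 0.044] [126  79  37]
top tall_mid 0.83 [372.4, 222.7, 38.7, 40.6] [ 0.438 -0.169  0.094] [0.009 0.097] [125  77  37]
side case 0.78 [203.2, 252.6, 111.2, 100.3] [ 0.278 -0.189  0.032] [0.004 0.065] [179 127   1]
side case 0.68 [289.8, 164.2, 62.5, 47.9] [0.472 0.254 0.039] [0.005 0.065] [53 54 82]
side lid_grip 0.89 [194.2, 175.4, 68.2, 43.7] [0.216 0.264 0.011] [0.001 0.055] [233 199   2]
side lid_grip 0.86 [338.6, 213.6, 72.6, 46.7] [0.553 0.007 0.012] [0.008 0.056] [ 59  98 169]
side short_mid 0.83 [384.2, 324.6, 39.2, 44.2] [ 0.499 -0.362  0.041] [0.003 0.044] [145  82  25]
side tall_mid 0.66 [330.5, 247.0, 33.1, 56.6] [ 0.442 -0.195  0.064] [0.005 0.097] [123  69  23]
```

View pictures.

View pics/top0.png

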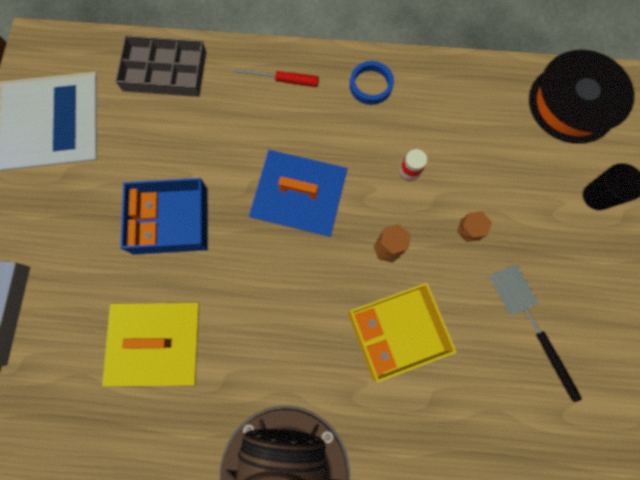

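View pics/side0.png

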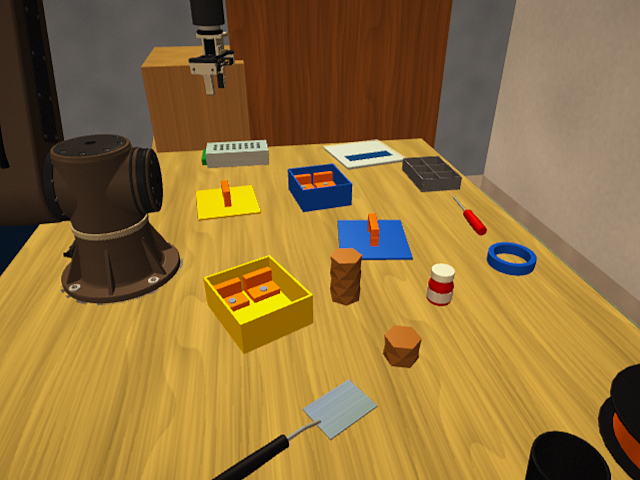

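The top view shows:
- **Prints:** the short one is at (474,226), and the one that could be mistaken for it, the tall one, is at (393,242).
- **Cases:** the blue case is at (164,216), and its yellow look-alike is at (403,333).
- **Lids:** the blue lid is at (298,192), and its yellow look-alike is at (151,343).
- **Other blue item:** a ring at (371,82).

I choose the short print at (474,226), the blue case and the blue lid. I'll measure them and check the choice in one crop.

```bash
cat > meas.py <<'E'
from h import *
import sys
def rect(q):
    (c,s,a)=cv2.minAreaRect((q[:,:2]*1000).astype(np.float32)); return np.round(c,1),np.round(s,1),round(a,1)
def box(P,x,y,z): 
    with np.errstate(invalid='ignore'):
        return (P[...,0]>x[0])&(P[...,0]<x[1])&(P[...,1]>y[0])&(P[...,1]<y[1])&(P[...,2]>z[0])&(P[...,2]<z[1])
if __name__=="__main__":
  for n in("top","side"):
    c=dict(np.load(n+"0.npz")); P=cloud(c); R=c["color"].astype(int); blue=R[...,2]>R[...,0]+30; orange=(R[...,0]>R[...,2]+60)
    for name,m in dict(rim=box(P,(.36,.6),(.17,.42),(.058,.072))&blue,
      brackets=box(P,(.36,.6),(.17,.42),(.015,.05))&orange,
      lid=box(P,(.4,.7),(-.12,.16),(.006,.02))&blue, handle=box(P,(.45,.65),(-.06,.1),(.047,.065))&orange,
      short=box(P,(.43,.57),(-.42,-.28),(.038,.05)), tall=box(P,(.37,.5),(-.25,-.1),(.088,.105))).items():
        q=P[m]; print(n,name,len(q),rect(q),np.median(q[:,2]).round(4))
  c=np.load("top0.npz")["color"][190:290,350:520]
  cv2.imwrite("pics/crop.png",cv2.resize(c,None,fx=4,fy=4,interpolation=2)[...,::-1])
E
python3 meas.py
```

```text
top rim 735 (array([470.9, 289.9]), array([139.3, 158.7]), 8.2) 0.0634
top brackets 1193 (array([465.9, 341.6]), array([118.8,  50.6]), 8.1) 0.0199
top lid 5278 (array([555.3,  23.2]), array([179.1, 160.4]), 80.9) 0.0107
top handle 346 (array([555. ,  22.9]), array([78.4, 18.8]), 79.7) 0.0544
top short 573 (array([ 504. , -345.8]), array([57.1, 55. ]), 33.0) 0.0417
top tall 688 (array([ 446.4, -172.5]), array([53.6, 58.2]), 25.4) 0.0946
side rim 315 (array([470.9, 288.4]), array([139.4, 164. ]), 7.7) 0.0618
side brackets 454 (array([470.7, 340.5]), array([117.7,  51.7]), 5.6) 0.0282
side lid 2183 (array([555.4,  20. ]), array([182.7, 159.2]), 80.6) 0.0117
side handle 156 (array([555.4,  20.3]), array([80.6, 18.2]), 80.9) 0.0552
side short 711 (array([ 503.7, -347.7]), array([54. , 59.8]), 13.8) 0.0425
side tall 476 (array([ 446.9, -175.3]), array([58.9, 53.4]), 55.2) 0.0953
```

View pics/crop.png

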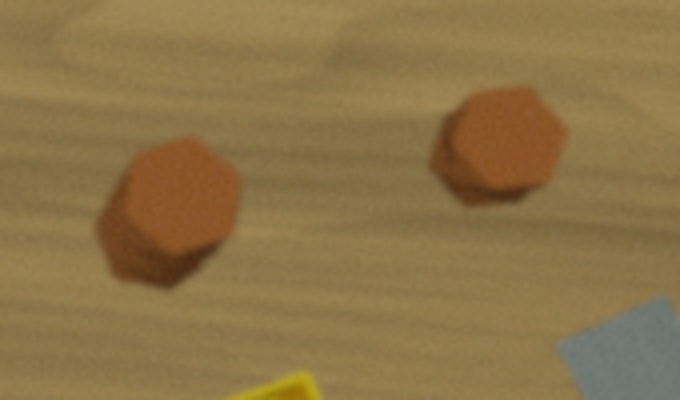

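The crop confirms it: the short print is at crop (510,135), full picture about (477,224). The tall one, with the long visible side, is at crop (180,195).

From the measurements, the case is at (0.471, 0.2895) with yaw 8°, and the bay centre is at (0.4745, 0.265). The lid is at (0.555, 0.0215) with yaw −9.2°, and the short print is at (0.504, −0.3465). First I turn the tool so that its x points at −82°, which makes the jaws close along the case's x.

Request:
{"name": "move_arm", "arguments": {
  "deltas": [
    [0, 0, 9.2, 0, 0, 0, -1],
    [0, 0, 9.2, 0, 0, 0, -1],
    [0, 0, 9.2, 0, 0, 0, -1],
    [0, 0, 9.2, 0, 0, 0, -1],
    [0, 0, 9.2, 0, 0, 0, -1],
    [0, 0, 9.2, 0, 0, 0, -1],
    [0, 0, 9.3, 0, 0, 0, -1],
    [0, 0, 0, 0, 0, 0, -1]
  ],
  "squeeze": 20
}}

```text
time: 1.5
position: [0.2032, 0.6437, 0.2125]
ee_rot: [0.755, -0.656, -0.0, -0.0]
contact_force: [-0.9, -0.5, -0.5]
gripper_width: 0.0878
grasp_force: 0.0
```

```bash
cat > go.py <<'E'
import sys; from h import *
from scipy.spatial.transform import Rotation as Ro
s=sensors.state(); R=Ro.from_quat(s["ee_rot"]).as_matrix(); p=np.array(s["position"])
print("t",s["time"],"p",p.round(4),"phi",np.degrees(np.arctan2(R[1,0],R[0,0])).round(2),"tilt",R[2].round(4),"j",np.round(s["joint_pos"],2),"w",round(s["gripper_width"],4),"g",s["grasp_force"],"F",np.round(s["contact_force"],1))
a=list(map(float,sys.argv[1:]))
for i in range(0,len(a),3):
    t=np.array(a[i:i+3]); print("to",t,"tool shift",(R.T@(t-p)).round(4)); p=t
E
python3 go.py .50 .15 .212 .504 -.3465 .16 .504 -.3465 .03
```

```text
t 1.5 p [0.2032 0.6437 0.2125] phi -81.96 tilt [-0. -0. -1.] j [ 1.55  0.36  0.01 -0.   -1.22 -1.41] w 0.0878 g 0.0 F [-0.9 -0.5 -0.5]
to [0.5   0.15  0.212] tool shift [ 5.303e-01 -2.248e-01  5.000e-04]
to [ 0.504  -0.3465  0.16  ] tool shift [0.4922 0.0655 0.052 ]
to [ 0.504  -0.3465  0.03  ] tool shift [0.   0.   0.13]
```

Request:
{"name": "move_arm", "arguments": {
  "deltas": [
    [0, 0, 0, 0.053, -0.0225, 0, -1],
    [0, 0, 0, 0.053, -0.0225, 0, -1],
    [0, 0, 0, 0.053, -0.0225, 0, -1],
    [0, 0, 0, 0.053, -0.0225, 0, -1],
    [0, 0, 0, 0.053, -0.0225, 0, -1],
    [0, 0, 0, 0.053, -0.0225, 0, -1],
    [0, 0, 0, 0.053, -0.0225, 0, -1],
    [0, 0, 0, 0.053, -0.0225, 0, -1]
  ]
}}

```text
time: 2.5
position: [0.4411, 0.2472, 0.213]
ee_rot: [0.756, -0.654, 0.0, -0.001]
contact_force: [-0.2, 0.9, -0.7]
gripper_width: 0.0874
grasp_force: 0.0
```

Request:
{"name": "move_arm", "arguments": {
  "deltas": [
    [0, 0, 0, 0.053, -0.0225, 0, -1],
    [0, 0, 0, 0.053, -0.0225, 0, -1],
    [0, 0, 0, 0.055, 0.007, 0, -1],
    [0, 0, 0, 0.055, 0.007, 0, -1],
    [0, 0, 0, 0.055, 0.007, 0, -1],
    [0, 0, 0, 0.055, 0.007, 0, -1],
    [0, 0, 0, 0.055, 0.007, 0, -1],
    [0, 0, 0, 0.055, 0.007, 0, -1]
  ]
}}

```text
time: 3.5
position: [0.5037, -0.1844, 0.2129]
ee_rot: [0.756, -0.654, 0.0, -0.0]
contact_force: [1.9, 0.6, -0.4]
gripper_width: 0.0874
grasp_force: 0.0
```

```bash
python3 go.py .504 -.3465 .14 .504 -.3465 .03
```

```text
t 3.5 p [ 0.5037 -0.1844  0.2129] phi -81.75 tilt [ 2.e-04 -1.e-03 -1.e+00] j [ 0.01  0.13 -0.29  0.   -1.15  0.13] w 0.0874 g 0.0 F [ 1.9  0.6 -0.4]
to [ 0.504  -0.3465  0.14  ] tool shift [0.1604 0.0231 0.0729]
to [ 0.504  -0.3465  0.03  ] tool shift [-0.0e+00  1.0e-04  1.1e-01]
```

Request:
{"name": "move_arm", "arguments": {
  "deltas": [
    [0, 0, 0, 0.04, 0.006, 0.01, -1],
    [0, 0, 0, 0.04, 0.006, 0.02, -1],
    [0, 0, 0, 0.04, 0.006, 0.02, -1],
    [0, 0, 0, 0.04, 0.005, 0.02, -1],
    [0, 0, 0, 0, 0, 0.02, -1],
    [0, 0, 0, 0, 0, 0.02, -1],
    [0, 0, 0, 0, 0, 0, -1],
    [0, 0, 0, 0, 0, 0, -1]
  ]
}}

```text
time: 4.5
position: [0.5038, -0.3445, 0.1034]
ee_rot: [0.755, -0.655, 0.001, -0.0]
contact_force: [0.6, 0.2, 0.1]
gripper_width: 0.0875
grasp_force: 0.0
```

```bash
python3 go.py .504 -.3465 .03
```

```text
t 4.5 p [ 0.5038 -0.3445  0.1034] phi -81.9 tilt [ 7.e-04 -7.e-04 -1.e+00] j [-0.28  0.34 -0.28  0.   -0.95  0.42] w 0.0875 g 0.0 F [0.6 0.2 0.1]
to [ 0.504  -0.3465  0.03  ] tool shift [0.002  0.0002 0.0734]
```

Request:
{"name": "move_arm", "arguments": {
  "deltas": [
    [0, 0, 0, 0.002, 0, 0.02, -1],
    [0, 0, 0, 0, 0, 0.02, -1],
    [0, 0, 0, 0, 0, 0.02, -1],
    [0, 0, 0, 0, 0, 0.013, -1],
    [0, 0, 0, 0, 0, 0, -1],
    [0, 0, 0, 0, 0, 0, 0.8],
    [0, 0, 0, 0, 0, 0, 0.8],
    [0, 0, 0, 0, 0, 0, 0.8]
  ]
}}

```text
time: 5.5
position: [0.5039, -0.3464, 0.0301]
ee_rot: [0.755, -0.656, 0.0, -0.0]
contact_force: [0.2, 0.8, -0.1]
gripper_width: 0.0633
grasp_force: 0.0
```

Request:
{"name": "move_arm", "arguments": {
  "deltas": [
    [0, 0, 0, 0, 0, 0, 0.8],
    [0, 0, 0, 0, 0, 0, 0.8],
    [0, 0, 0, 0, 0, 0, 0.8],
    [0, 0, 0, 0, 0, 0, 0.8],
    [0, 0, 0, 0, 0, 0, 0.8],
    [0, 0, 0, 0, 0, 0, 0.8],
    [0, 0, 0, 0, 0, -0.01, 0.8],
    [0, 0, 0, 0, 0, -0.02, 0.8]
  ]
}}

```text
time: 6.5
position: [0.503, -0.3461, 0.0596]
ee_rot: [0.755, -0.656, -0.001, 0.0]
contact_force: [-0.4, -1.0, 0.2]
gripper_width: 0.0087
grasp_force: 0.0
```

```bash
python3 go.py .504 -.3465 .03
```

```text
t 6.5 p [ 0.503  -0.3461  0.0596] phi -82.02 tilt [-7.0e-04  1.4e-03 -1.0e+00] j [-0.28  0.39 -0.32 -0.   -0.86  0.42] w 0.0087 g 0.0 F [-0.4 -1.   0.2]
to [ 0.504  -0.3465  0.03  ] tool shift [ 0.0006 -0.0009  0.0296]
```

The fingers closed to 9 mm with nothing between them, so the print isn't where I gripped. I need another look.

```bash
python3 - <<'E'
from h import *
t=eyes.camera("top"); s=eyes.camera("side"); np.savez("top1.npz",**t); np.savez("side1.npz",**s)
a=t["color"][150:350,370:590]; b=s["color"][210:410,300:520]
im=np.hstack([cv2.resize(x,(400,364),interpolation=2) for x in(a,b)]); cv2.imwrite("pics/p1.png",im[...,::-1])
for n,c in(("top",t),("side",s)):
    P=cloud(c)
    for d in nets.cut_out(n,"short_mid"): print(n,d["p"],d["bbox"],np.nanmedian(P[d["mask"]],0).round(3))
E
```

```text
side 0.94 [384.4, 325.6, 36.9, 41.4] [ 0.499 -0.362  0.041]
side 0.38 [289.1, 164.0, 61.6, 48.1] [0.472 0.253 0.039]
```

View pics/p1.png

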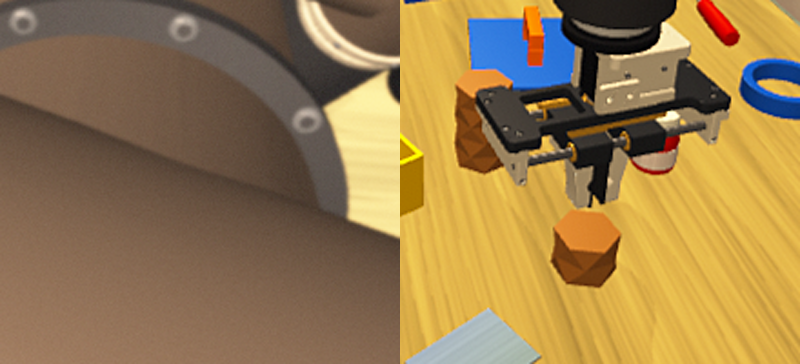

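The side view shows the short print unmoved at full-frame (402,345). The closed fingers are behind and above it at about (404,322), so the tool isn't where its reading puts it relative to the cameras. I'll measure the fingers in the cloud.

```bash
python3 - <<'E'
from h import *
c=dict(np.load("side1.npz")); P=cloud(c); R=c["color"]
print(c["mtx"],c["world_from_camera"].round(3),[k for k in c])
for v in range(296,350,4):
    print(v,[(u,*P[v,u].round(3)) for u in (396,402,408,414)])
for n in("top","side"):
    P0=cloud(dict(np.load(n+"0.npz"))); z=P0[...,2]; 
    for (u,v) in ((300,270),(250,420)) : print(n,P0[v,u].round(3))
E
```

```text
[[456.40252597   0.         326.74240201]
 [  0.         456.40252597 237.8995671 ]
 [  0.           0.           1.        ]] [[ 0.984  0.086 -0.157  0.281]
 [-0.179  0.496 -0.85  -0.875]
 [ 0.005  0.864  0.503  0.551]
 [ 0.     0.     0.     1.   ]] ['color', 'range_z', 'mtx', 'world_from_camera']
296 [(396, np.float64(0.471), np.float64(-0.388), np.float64(0.158)), (402, np.float64(0.48), np.float64(-0.388), np.float64(0.157)), (408, np.float64(0.489), np.float64(-0.388), np.float64(0.155)), (414, np.float64(0.498), np.float64(-0.387), np.float64(0.154))]
300 [(396, np.float64(0.471), np.float64(-0.388), np.float64(0.151)), (402, np.float64(0.48), np.float64(-0.388), np.float64(0.149)), (408, np.float64(0.509), np.float64(-0.342), np.float64(0.111)), (414, np.float64(0.513), np.float64(-0.355), np.float64(0.121))]
304 [(396, np.float64(0.483), np.float64(-0.361), np.float64(0.121)), (402, np.float64(0.493), np.float64(-0.359), np.float64(0.119)), (408, np.float64(0.509), np.float64(-0.344), np.float64(0.105)), (414, np.float64(0.513), np.float64(-0.356), np.float64(0.114))]
308 [(
[... 2292 characters left out ...]
(414, np.float64(0.52), np.float64(-0.359), np.float64(0.042))]
344 [(396, np.float64(0.488), np.float64(-0.364), np.float64(0.043)), (402, np.float64(0.498), np.float64(-0.365), np.float64(0.043)), (408, np.float64(0.508), np.float64(-0.366), np.float64(0.041)), (414, np.float64(0.517), np.float64(-0.368), np.float64(0.042))]
348 [(396, np.float64(0.487), np.float64(-0.369), np.float64(0.039)), (402, np.float64(0.496), np.float64(-0.371), np.float64(0.039)), (408, np.float64(0.504), np.float64(-0.375), np.float64(0.042)), (414, np.float64(0.515), np.float64(-0.373), np.float64(0.038))]
top [ 0.388  0.005 -0.001]
top [0.091 0.074 0.011]
side [ 0.372 -0.072  0.002]
side [ 0.254 -0.432 -0.001]
```

```bash
python3 - <<'E'
from h import *
print(r.tip_reach,[a for a in dir(r) if a[0]!='_'])
c=dict(np.load("side0.npz")); P=cloud(c)
for v in range(60,102,4): print(v,[(u,*P[v,u].round(3).tolist()) for u in range(196,236,6)])
E
```

```text
0.025 ['PlanningError', 'tip_reach']
60 [(196, 0.162, 0.557, 0.331), (202, 0.179, 0.549, 0.332), (208, 0.196, 0.543, 0.332), (214, 0.212, 0.552, 0.331), (220, 0.224, 0.685, 0.31), (226, 0.243, 0.683, 0.31), (232, 0.261, 0.701, 0.306)]
64 [(196, 0.16, 0.56, 0.32), (202, 0.177, 0.554, 0.32), (208, 0.194, 0.555, 0.32), (214, 0.211, 0.546, 0.321), (220, 0.226, 0.614, 0.309), (226, 0.242, 0.684, 0.298), (232, 0.26, 0.709, 0.293)]
68 [(196, 0.158, 0.563, 0.308), (202, 0.175, 0.563, 0.308), (208, 0.193, 0.551, 0.309), (214, 0.21, 0.552, 0.309), (220, 0.226, 0.583, 0.303), (226, 0.232, 0.995, 0.233), (232, 0.255, 1.0, 0.231)]
72 [(196, 0.156, 0.571, 0.296), (202, 0.174, 0.558, 0.298), (208, 0.192, 0.552, 0.298), (214, 0.209, 0.553, 0.298), (220, 0.22, 0.685, 0.274), (226, 0.231, 0.994, 0.218), (232, 0.253, 1.001, 0.216)]
76 [(196, 0.118, 0.993, 0.207), (202, 0.14, 0.995, 0.206), (208, 0.189, 0.578, 0.282), (214, 0.185, 0.99, 0.206), (220, 0.219, 0.689, 0.261), (226, 0.229, 0.995, 0.203), (232, 0.252, 0.996, 0.203)]
80 [(196, 0.116, 0.99, 0.193), (202, 0.138, 0.99, 0.192), (208, 0.187, 0.581,
[... 405 characters left out ...]
214, 0.179, 0.999, 0.159), (220, 0.202, 0.993, 0.16), (226, 0.225, 0.996, 0.159), (232, 0.247, 1.003, 0.156)]
92 [(196, 0.111, 0.982, 0.15), (202, 0.132, 0.994, 0.147), (208, 0.182, 0.592, 0.233), (214, 0.2, 0.593, 0.232), (220, 0.2, 0.994, 0.145), (226, 0.223, 0.987, 0.145), (232, 0.246, 0.993, 0.143)]
96 [(196, 0.107, 1.001, 0.131), (202, 0.131, 0.985, 0.134), (208, 0.153, 0.993, 0.131), (214, 0.176, 0.996, 0.13), (220, 0.198, 0.999, 0.128), (226, 0.221, 1.0, 0.127), (232, 0.245, 1.001, 0.126)]
100 [(196, 0.106, 0.986, 0.119), (202, 0.128, 0.992, 0.117), (208, 0.152, 0.979, 0.119), (214, 0.174, 0.99, 0.116), (220, 0.197, 0.995, 0.114), (226, 0.22, 0.991, 0.114), (232, 0.243, 0.996, 0.112)]
```

The closed fingertips show at z ≈ 0.083 in the cloud, while the reported TCP implies 0.035. The start picture shows an offset of about the same size, so the tool is really about 45 mm higher than its reading, and laterally it agrees. I'll open, go partway down and measure the fingertip height precisely.

Request:
{"name": "move_arm", "arguments": {
  "deltas": [
    [0, 0, 0, 0, 0, 0, -1],
    [0, 0, 0, 0, 0, 0, -1],
    [0, 0, 0, 0, 0, 0, -1],
    [0, 0, 0, 0, 0, 0, -1],
    [0, 0, 0, 0, 0, 0, -1],
    [0, 0, 0, 0.0005, -0.001, 0.01, -1],
    [0, 0, 0, 0, 0, 0.02, -1],
    [0, 0, 0, 0, 0, 0, -1]
  ]
}}

```text
time: 7.7
position: [0.5032, -0.346, 0.0275]
ee_rot: [0.754, -0.656, -0.002, 0.001]
contact_force: [-0.1, -1.0, -0.4]
gripper_width: 0.083
grasp_force: 0.0
```

```bash
python3 go.py .504 -.3465 .03; python3 - <<'E'
from h import *
s=eyes.camera("side"); np.savez("side2.npz",**s); P=cloud(s); c=s["color"]
q=P[(P[...,1]>-.40)&(P[...,1]<-.28)&(P[...,0]>.42)&(P[...,0]<.6)&(P[...,2]>.046)&(P[...,2]<.14)]
for lo,hi in((.42,.475),(.475,.53),(.53,.6)):
    k=q[(q[:,0]>lo)&(q[:,0]<hi)&(q[:,2]<.08)]
    if len(k): print(lo,len(k),k.min(0).round(4),k.max(0).round(4),np.percentile(k[:,2],5).round(4))
cv2.imwrite("pics/p2.png",cv2.resize(c[250:400,320:500],None,fx=4,fy=4,interpolation=2)[...,::-1])
E
```

```text
t 7.7 p [ 0.5032 -0.346   0.0275] phi -82.04 tilt [-0.0018  0.0032 -1.    ] j [-0.28  0.43 -0.35 -0.   -0.8   0.42] w 0.083 g 0.0 F [-0.1 -1.  -0.4]
to [ 0.504  -0.3465  0.03  ] tool shift [ 0.0006 -0.0007 -0.0025]
0.42 218 [ 0.4433 -0.366   0.0461] [ 0.4633 -0.343   0.0797] 0.048
0.53 262 [ 0.5427 -0.3517  0.046 ] [ 0.5641 -0.33    0.08  ] 0.0481
```

View pics/p2.png

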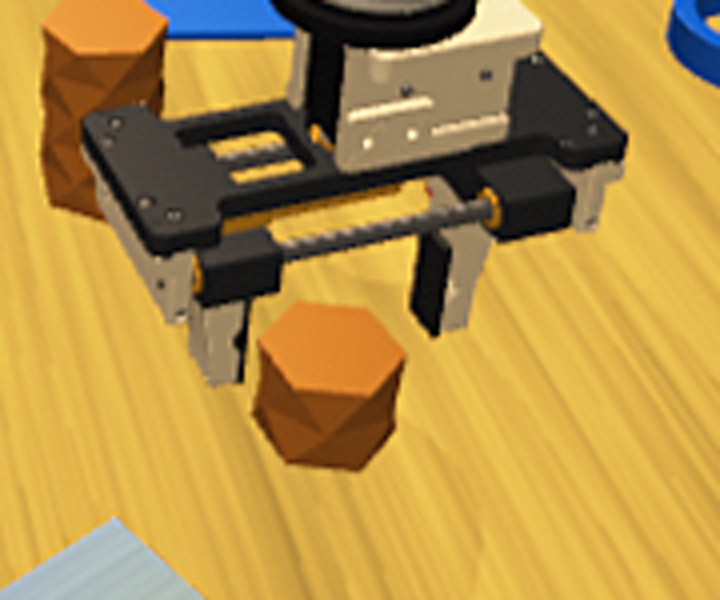

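The view shows both fingers beside the short print and well above the table. The left tip is at crop (225,382), the right tip at (440,333) and the print at (330,385). I'll get the tip height from the lowest finger pixels.

```bash
python3 - <<'E'
from h import *
P=cloud(dict(np.load("side2.npz")))
for lo,hi in((.44,.468),(.538,.57)):
    m=(P[...,0]>lo)&(P[...,0]<hi)&(P[...,1]>-.375)&(P[...,1]<-.32)&(P[...,2]>.006)&(P[...,2]<.08)
    for u in np.unique(np.where(m)[1]):
        v=np.where(m[:,u])[0].max(); print(u,v,P[v,u].round(4).tolist(), P[v+1,u].round(3).tolist())
E
```

```text
367 337 [0.4457, -0.345, 0.0471] [0.461, -0.297, -0.001]
368 339 [0.4456, -0.3512, 0.0485] [0.461, -0.303, 0.0]
369 341 [0.4465, -0.3542, 0.0469] [0.461, -0.309, 0.0]
370 342 [0.4471, -0.3578, 0.048] [0.462, -0.312, 0.001]
371 344 [0.4475, -0.3624, 0.048] [0.463, -0.316, 0.0]
372 346 [0.4495, -0.362, 0.0431] [0.462, -0.323, 0.002]
373 345 [0.4507, -0.363, 0.0459] [0.466, -0.318, -0.001]
374 345 [0.4523, -0.3633, 0.046] [0.466, -0.321, 0.002]
375 345 [0.4538, -0.3637, 0.0461] [0.469, -0.319, -0.0]
376 345 [0.4558, -0.3626, 0.0448] [0.47, -0.321, 0.002]
377 344 [0.4569, -0.3638, 0.0478] [0.473, -0.319, 0.001]
378 344 [0.4585, -0.3637, 0.0475] [0.475, -0.317, -0.001]
379 345 [0.4611, -0.3614, 0.0428] [0.476, -0.319, -0.002]
380 344 [0.4635, -0.3589, 0.0421] [0.477, -0.32, 0.002]
381 336 [0.4633, -0.361, 0.0608] [0.485, -0.299, -0.001]
422 327 [0.5437, -0.3318, 0.0417] [0.564, -0.29, 0.0]
423 328 [0.5437, -0.3359, 0.0432] [0.565, -0.294, 0.001]
424 329 [0.5443, -0.3389, 0.0434] [0.566, -0.295, -0.0]
425 331 [0.5451, -0.3418, 0.0416] [0.564, -0.304, 0.003]
426 332 [0.5455, -0.3451, 0.0423] [0.566, -0.304, 0.001]
427 333 [0.5454, -0.3494, 0.0439] [0.567, -0.307, 0.0]
428 333 [0.5471, -0.3495, 0.0437] [0.568, -0.308, 0.002]
429 333 [0.5487, -0.3498, 0.0438] [0.571, -0.306, -0.001]
430 332 [0.5496, -0.3509, 0.0467] [0.574, -0.304, -0.0]
431 332 [0.5524, -0.3488, 0.0445] [0.575, -0.306, 0.001]
432 331 [0.5529, -0.3508, 0.0482] [0.577, -0.305, 0.002]
433 331 [0.5555, -0.3492, 0.0464] [0.579, -0.305, 0.002]
434 331 [0.5573, -0.349, 0.046] [0.58, -0.306, 0.002]
435 331 [0.5588, -0.3495, 0.0462] [0.582, -0.306, 0.002]
436 330 [0.5608, -0.3485, 0.0471] [0.587, -0.301, -0.001]
437 327 [0.5619, -0.3481, 0.0531] [0.59, -0.296, 0.002]
438 321 [0.563, -0.346, 0.0638] [0.598, -0.281, 0.001]
439 318 [0.5627, -0.3482, 0.0719] [0.605, -0.27, -0.002]
440 316 [0.5641, -0.3478, 0.0755] [0.608, -0.266, -0.001]
```

Real tip height is reported z + 0.017 m. I go down 37 mm, which leaves the tips about 7 mm above the table.

Request:
{"name": "move_arm", "arguments": {
  "deltas": [
    [0, 0, 0, 0.0005, -0.0005, 0.01, -1],
    [0, 0, 0, 0, 0, 0.01, -1],
    [0, 0, 0, 0, 0, 0.01, -1],
    [0, 0, 0, 0, 0, 0.007, -1],
    [0, 0, 0, 0, 0, 0, 0.8],
    [0, 0, 0, 0, 0, 0, 0.8],
    [0, 0, 0, 0, 0, 0, 0.8],
    [0, 0, 0, 0, 0, 0, 0.8]
  ]
}}

```text
time: 8.75
position: [0.5053, -0.3471, -0.0072]
ee_rot: [0.755, -0.656, 0.0, -0.0]
contact_force: [0.1, -0.5, 0.9]
gripper_width: 0.0536
grasp_force: 20.1
```

Request:
{"name": "move_arm", "arguments": {
  "deltas": [
    [0, 0, 0, 0, 0, 0, 0.8],
    [0, 0, 0, 0, 0, 0, 0.8],
    [0, 0, 0, 0, 0, 0, 0.8],
    [0, 0, 0, 0, 0, 0, 0.8],
    [0, 0, 0, 0, 0, 0, 0.8],
    [0, 0, 0, 0, 0, 0, 0.8],
    [0, 0, 0, 0, 0, 0, 0.8],
    [0, 0, 0, 0, 0, 0, 0.8]
  ]
}}

```text
time: 9.75
position: [0.5053, -0.3471, -0.0072]
ee_rot: [0.755, -0.656, 0.0, -0.0]
contact_force: [-0.4, 1.1, 5.0]
gripper_width: 0.0534
grasp_force: 20.0
```

```bash
python3 go.py .504 -.3465 .1
```

```text
t 9.75 p [ 0.5053 -0.3471 -0.0072] phi -82.01 tilt [ 3.e-04 -3.e-04 -1.e+00] j [-0.28  0.48 -0.37  0.   -0.72  0.42] w 0.0534 g 20.000563859939575 F [-0.4  1.1  5. ]
to [ 0.504  -0.3465  0.1   ] tool shift [-0.0007  0.0012 -0.1072]
```

Gripped at 53 mm with 20 N. I lift and carry it to the bay centre.

Request:
{"name": "move_arm", "arguments": {
  "deltas": [
    [0, 0, 0, 0, 0, -0.01, 0.8],
    [0, 0, 0, 0, 0, -0.02, 0.8],
    [0, 0, 0, 0, 0, -0.02, 0.8],
    [0, 0, 0, 0, 0, -0.025, 0.8],
    [0, 0, 0, 0, 0, -0.025, 0.8],
    [0, 0, 0, 0, 0, -0.02, 0.8],
    [0, 0, 0, 0, 0, -0.015, 0.8],
    [0, 0, 0, 0, 0, 0, 0.8]
  ]
}}

```text
time: 10.75
position: [0.5058, -0.3473, 0.1286]
ee_rot: [0.755, -0.656, 0.001, -0.0]
contact_force: [-0.4, 0.5, 0.1]
gripper_width: 0.054
grasp_force: 20.0
```

```bash
python3 go.py .4745 .2647 .127
```

```text
t 10.75 p [ 0.5058 -0.3473  0.1286] phi -82.02 tilt [ 0.001  -0.0019 -1.    ] j [-0.28  0.32 -0.24  0.   -1.    0.42] w 0.054 g 19.99994695186615 F [-0.4  0.5  0.1]
to [0.4745 0.2647 0.127 ] tool shift [-0.6104 -0.054   0.0011]
```

Request:
{"name": "move_arm", "arguments": {
  "deltas": [
    [0, 0, 0, -0.02, -0.002, 0, 0.8],
    [0, 0, 0, -0.04, -0.004, 0, 0.8],
    [0, 0, 0, -0.045, -0.004, 0, 0.8],
    [0, 0, 0, -0.045, -0.004, 0, 0.8],
    [0, 0, 0, -0.045, -0.004, 0, 0.8],
    [0, 0, 0, -0.045, -0.004, 0, 0.8],
    [0, 0, 0, -0.045, -0.004, 0, 0.8],
    [0, 0, 0, -0.045, -0.004, 0, 0.8]
  ]
}}

```text
time: 11.75
position: [0.4877, -0.0142, 0.1266]
ee_rot: [0.755, -0.656, -0.0, 0.001]
contact_force: [1.0, -0.4, -0.8]
gripper_width: 0.0539
grasp_force: 20.0
```

Request:
{"name": "move_arm", "arguments": {
  "deltas": [
    [0, 0, 0, -0.045, -0.004, 0, 0.8],
    [0, 0, 0, -0.045, -0.004, 0, 0.8],
    [0, 0, 0, -0.045, -0.004, 0, 0.8],
    [0, 0, 0, -0.045, -0.004, 0, 0.8],
    [0, 0, 0, -0.045, -0.004, 0, 0.8],
    [0, 0, 0, -0.035, -0.003, 0, 0.8],
    [0, 0, 0, -0.02, -0.001, 0, 0.8],
    [0, 0, 0, 0, 0, 0, 0.8]
  ]
}}

```text
time: 12.75
position: [0.4731, 0.2654, 0.1267]
ee_rot: [0.755, -0.656, -0.0, 0.001]
contact_force: [-0.2, -0.0, -0.6]
gripper_width: 0.0538
grasp_force: 20.0
```

```bash
python3 go.py .4745 .2647 .05 .4745 .2647 0; python3 - <<'E'
from h import *
s=eyes.camera("side"); P=cloud(s); c=s["color"]
cv2.imwrite("pics/p3.png",cv2.resize(c[50:230,240:420],None,fx=3.3,fy=3.3,interpolation=2)[...,::-1])
R=c.astype(int); m=(P[...,0]>.42)&(P[...,0]<.53)&(P[...,1]<.32)&(P[...,1]>.2)&(P[...,2]>.11)&(P[...,2]<.2)&(R[...,0]>R[...,2]+40)
q=P[m]; print(len(q),q.min(0),q.max(0),np.median(q,0))
E
```

```text
t 12.75 p [0.4731 0.2654 0.1267] phi -81.92 tilt [ 8.0e-04  1.1e-03 -1.0e+00] j [ 0.87  0.22 -0.4  -0.   -0.96 -0.73] w 0.0538 g 20.000057816505432 F [-0.2 -0.  -0.6]
to [0.4745 0.2647 0.05  ] tool shift [ 0.0008 -0.0014  0.0767]
to [0.4745 0.2647 0.    ] tool shift [-0.     -0.0001  0.05  ]
675 [0.42354113 0.23080046 0.13291538] [0.52260553 0.28941456 0.19999289] [0.47058316 0.24939633 0.1691347 ]
```

View pics/p3.png

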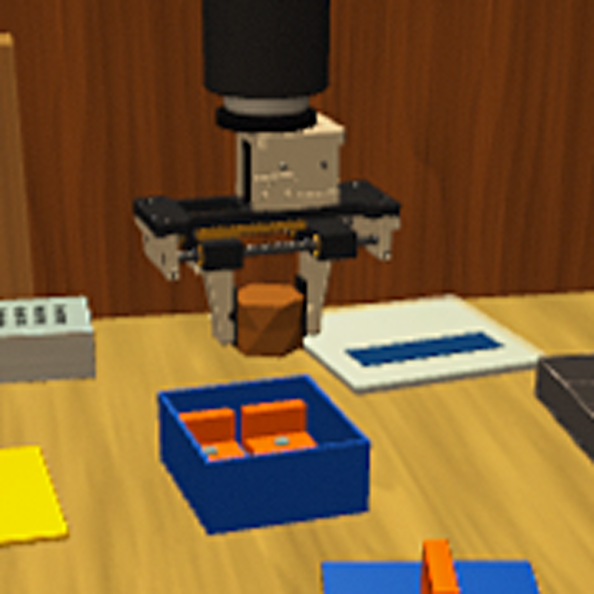

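The view shows the short print held upright in the jaws at crop (268,320), above the case's bay at (265,440). Going down.

Request:
{"name": "move_arm", "arguments": {
  "deltas": [
    [0, 0, 0, 0.001, -0.001, 0.015, 0.8],
    [0, 0, 0, 0, 0, 0.025, 0.8],
    [0, 0, 0, 0, 0, 0.025, 0.8],
    [0, 0, 0, 0, 0, 0.025, 0.8],
    [0, 0, 0, 0, 0, 0.02, 0.8],
    [0, 0, 0, 0, 0, 0.01, 0.8],
    [0, 0, 0, 0, 0, 0, 0.8],
    [0, 0, 0, 0, 0, 0, 0.8]
  ]
}}

```text
time: 13.8
position: [0.4756, 0.2638, 0.0081]
ee_rot: [0.755, -0.656, 0.0, -0.001]
contact_force: [-0.1, -0.4, 0.1]
gripper_width: 0.0538
grasp_force: 20.0
```

Request:
{"name": "move_arm", "arguments": {
  "deltas": [
    [0, 0, 0, 0, 0, 0.002, 0.8],
    [0, 0, 0, 0, 0, 0.002, 0.8],
    [0, 0, 0, 0, 0, 0.002, 0.8],
    [0, 0, 0, 0, 0, 0.001, 0.8],
    [0, 0, 0, 0, 0, 0, 0.8],
    [0, 0, 0, 0, 0, 0, 0.8],
    [0, 0, 0, 0, 0, 0, 0.8],
    [0, 0, 0, 0, 0, 0, 0.8]
  ]
}}

```text
time: 14.8
position: [0.4751, 0.2638, 0.0005]
ee_rot: [0.755, -0.656, -0.0, -0.0]
contact_force: [0.1, -0.8, -0.4]
gripper_width: 0.0538
grasp_force: 20.0
```

```bash
python3 go.py .4745 .2647 -.002
```

```text
t 14.8 p [0.4751 0.2638 0.0005] phi -82.02 tilt [-1.e-04 -1.e-04 -1.e+00] j [ 0.87  0.38 -0.53 -0.   -0.66 -0.73] w 0.0538 g 19.999938011169434 F [ 0.1 -0.8 -0.4]
to [ 0.4745  0.2647 -0.002 ] tool shift [-0.001   0.0005  0.0025]
```

Request:
{"name": "move_arm", "arguments": {
  "deltas": [
    [0, 0, 0, 0, 0, 0.001, 0.8],
    [0, 0, 0, 0, 0, 0.001, 0.8],
    [0, 0, 0, 0, 0, 0.0005, 0.8],
    [0, 0, 0, 0, 0, 0, 0.8],
    [0, 0, 0, 0, 0, 0, -0.6],
    [0, 0, 0, 0, 0, 0, -0.6],
    [0, 0, 0, 0, 0, 0, -0.6],
    [0, 0, 0, 0, 0, 0, -0.6]
  ]
}}

```text
time: 15.8
position: [0.4751, 0.2637, -0.002]
ee_rot: [0.755, -0.656, 0.0, -0.0]
contact_force: [-1.4, 0.5, -0.3]
gripper_width: 0.0702
grasp_force: 0.0
```

Request:
{"name": "move_arm", "arguments": {
  "deltas": [
    [0, 0, 0, 0, 0, -0.01, -0.6],
    [0, 0, 0, 0, 0, -0.015, -0.6],
    [0, 0, 0, 0, 0, -0.02, -0.6],
    [0, 0, 0, 0, 0, -0.025, -0.6],
    [0, 0, 0, 0, 0, -0.025, -0.6],
    [0, 0, 0, 0, 0, -0.025, -0.6],
    [0, 0, 0, 0, 0, -0.02, -0.6],
    [0, 0, 0, 0, 0, 0, -0.6]
  ]
}}

```text
time: 16.8
position: [0.476, 0.2646, 0.1408]
ee_rot: [0.755, -0.656, 0.0, -0.002]
contact_force: [0.9, -0.1, -0.1]
gripper_width: 0.0704
grasp_force: 0.0
```

```bash
python3 go.py .555 .0215 .138
```

```text
t 16.8 p [0.476  0.2646 0.1408] phi -82.01 tilt [-0.0029 -0.0038 -1.    ] j [ 0.87  0.2  -0.38  0.   -0.98 -0.73] w 0.0704 g 0.0 F [ 0.9 -0.1 -0.1]
to [0.555  0.0215 0.138 ] tool shift [ 0.2517 -0.0444  0.0023]
```

Request:
{"name": "move_arm", "arguments": {
  "deltas": [
    [0, 0, 0, 0.03, -0.0054, 0, -0.6],
    [0, 0, 0, 0.05, -0.009, 0, -0.6],
    [0, 0, 0, 0.05, -0.009, 0, -0.6],
    [0, 0, 0, 0.05, -0.009, 0, -0.6],
    [0, 0, 0, 0.045, -0.008, 0, -0.6],
    [0, 0, 0, 0.027, -0.004, 0, -0.6],
    [0, 0, 8.6, 0, 0, 0, -0.6],
    [0, 0, 8.6, 0, 0, 0, -0.6]
  ]
}}

```text
time: 17.8
position: [0.5537, 0.0196, 0.1376]
ee_rot: [-0.646, 0.764, 0.0, -0.0]
contact_force: [-0.1, 0.4, 0.2]
gripper_width: 0.0702
grasp_force: 0.0
```

```bash
cat > chk.py <<'E'
from meas import *
import sys
s=eyes.camera("side"); t=eyes.camera("top")
for n,c in(("top",t),("side",s)):
    P=cloud(c); R=c["color"].astype(int); brown=(R[...,0]>R[...,2]+40)
    # bay region in case frame
    d=P[...,:2]-[.471,.2895]; a=np.radians(8.1); x=d@[np.cos(a),np.sin(a)]; y=d@[-np.sin(a),np.cos(a)]
    m=(abs(x)<.062)&(y>-.072)&(y<.022)&(P[...,2]>.03)&(P[...,2]<.12)
    q=P[m]; print(n,m.sum()); 
    if len(q)>20: print(rect(q),np.percentile(q[:,2],[5,50,99]).round(4),"case xy",np.median(x[m]).round(4),np.median(y[m]).round(4))
    # handle
    m=(P[...,0]>.45)&(P[...,0]<.65)&(abs(P[...,1]-.02)<.08)&(P[...,2]>.048)&(P[...,2]<.06)&brown
    q=P[m]; print("handle",m.sum(),rect(q) if len(q)>20 else "")
    P=P; np.savez(n+"_l.npz",**c)
E
python3 go.py .555 .0215 .1; python3 chk.py
```

```text
t 17.8 p [0.5537 0.0196 0.1376] phi -99.58 tilt [ 2.e-04  8.e-04 -1.e+00] j [ 0.39  0.22 -0.36 -0.   -0.99 -0.56] w 0.0702 g 0.0 F [-0.1  0.4  0.2]
to [0.555  0.0215 0.1   ] tool shift [-0.0021 -0.001   0.0376]
top 605
(array([474. , 260.2]), array([56.4, 51.5]), 7.5) [0.0362 0.0466 0.05  ] case xy -0.0026 -0.0293
handle 65 (array([549.8,  -8.6]), array([14.6, 18. ]), 79.1)
side 101
(array([478., 259.]), array([53.3, 62.4]), 33.0) [0.0459 0.0476 0.0502] case xy -0.0014 -0.0217
handle 158 (array([555.3,  21.1]), array([81. , 18.1]), 80.4)
```

The print is in the bay with its top level at z 0.047 and centred within a few mm. The handle is confirmed at (0.555, 0.0215), so I go down to grip it.

Request:
{"name": "move_arm", "arguments": {
  "deltas": [
    [0, 0, 0, -0.002, -0.001, 0.02, -0.6],
    [0, 0, 0, 0, 0, 0.03, -0.6],
    [0, 0, 0, 0, 0, 0.03, -0.6],
    [0, 0, 0, 0, 0, 0.025, -0.6],
    [0, 0, 0, 0, 0, 0.015, -0.6],
    [0, 0, 0, 0, 0, 0.007, -0.6],
    [0, 0, 0, 0, 0, 0, 0.4],
    [0, 0, 0, 0, 0, 0, 0.9]
  ],
  "squeeze": 45
}}

```text
time: 18.9
position: [0.5559, 0.0224, 0.0118]
ee_rot: [-0.648, 0.761, -0.0, 0.001]
contact_force: [1.4, 0.0, -0.8]
gripper_width: 0.0555
grasp_force: 0.0
```

Request:
{"name": "move_arm", "arguments": {
  "deltas": [
    [0, 0, 0, 0, 0, 0, 0.9],
    [0, 0, 0, 0, 0, 0, 0.9],
    [0, 0, 0, 0, 0, 0, 0.9],
    [0, 0, 0, 0, 0, 0, 0.9],
    [0, 0, 0, 0, 0, 0, 0.9],
    [0, 0, 0, 0, 0, 0, 0.9],
    [0, 0, 0, 0, 0, 0, 0.9],
    [0, 0, 0, 0, 0, 0, 0.9]
  ]
}}

```text
time: 19.9
position: [0.5554, 0.0221, 0.0111]
ee_rot: [-0.648, 0.762, -0.0, 0.0]
contact_force: [-1.1, -0.1, 3.2]
gripper_width: 0.0176
grasp_force: 45.0
```

```bash
python3 go.py .555 .0215 .1
```

```text
t 19.9 p [0.5554 0.0221 0.0111] phi -99.22 tilt [-0.e+00 -1.e-04 -1.e+00] j [ 0.39  0.38 -0.49  0.   -0.7  -0.55] w 0.0176 g 44.994454979896545 F [-1.1 -0.1  3.2]
to [0.555  0.0215 0.1   ] tool shift [ 0.0007  0.0003 -0.0889]
```

Request:
{"name": "move_arm", "arguments": {
  "deltas": [
    [0, 0, 0, 0, 0, -0.01, 0.9],
    [0, 0, 0, 0, 0, -0.02, 0.9],
    [0, 0, 0, 0, 0, -0.025, 0.9],
    [0, 0, 0, 0, 0, -0.025, 0.9],
    [0, 0, -4.3, 0, 0, -0.025, 0.9],
    [0, 0, -5, 0, 0, -0.015, 0.9],
    [0, 0, -5, 0, 0, 0, 0.9],
    [0, 0, -3, 0, 0, 0, 0.9]
  ]
}}

```text
time: 20.9
position: [0.5551, 0.0222, 0.1316]
ee_rot: [0.756, -0.655, -0.0, -0.0]
contact_force: [0.6, -0.7, -1.4]
gripper_width: 0.0175
grasp_force: 45.0
```

```bash
python3 go.py .471 .2895 .131
```

```text
t 20.9 p [0.5551 0.0222 0.1316] phi -81.81 tilt [-4.e-04 -3.e-04 -1.e+00] j [ 0.39  0.23 -0.37 -0.   -0.97 -0.25] w 0.0175 g 44.99308884143829 F [ 0.6 -0.7 -1.4]
to [0.471  0.2895 0.131 ] tool shift [-0.2766  0.0451  0.0007]
```

Request:
{"name": "move_arm", "arguments": {
  "deltas": [
    [0, 0, 0, -0.02, 0.003, 0, 0.9],
    [0, 0, 0, -0.04, 0.0065, 0, 0.9],
    [0, 0, 0, -0.05, 0.0082, 0, 0.9],
    [0, 0, 0, -0.055, 0.009, 0, 0.9],
    [0, 0, 0, -0.05, 0.0082, 0, 0.9],
    [0, 0, 0, -0.04, 0.0065, 0, 0.9],
    [0, 0, 0, -0.0216, 0.0037, 0, 0.9],
    [0, 0, 0, 0, 0, 0, 0.9]
  ]
}}

```text
time: 21.9
position: [0.4713, 0.2906, 0.131]
ee_rot: [0.756, -0.655, -0.0, 0.0]
contact_force: [0.9, -1.2, -2.1]
gripper_width: 0.0177
grasp_force: 45.0
```

```bash
python3 go.py .471 .2895 .11; python3 - <<'E'
from meas import *
for n in("side","top"):
    c=eyes.camera(n); P=cloud(c); R=c["color"].astype(int); blue=R[...,2]>R[...,0]+30
    m=box(P,(.33,.62),(.13,.45),(.115,.15))&blue
    if m.sum()>50: print(n,m.sum(),rect(P[m]),np.percentile(P[m][:,2],[5,50,95]).round(4))
    m=box(P,(.33,.62),(.13,.45),(.055,.07))&blue
    if m.sum()>50: print(n,"rim",m.sum(),rect(P[m]))
    if n=="side": cv2.imwrite("pics/p4.png",cv2.resize(c["color"][50:230,240:420],None,fx=3.3,fy=3.3,interpolation=2)[...,::-1])
E
```

```text
t 21.9 p [0.4713 0.2906 0.131 ] phi -81.82 tilt [ 1.e-04  2.e-04 -1.e+00] j [ 0.91  0.23 -0.37 -0.   -0.97 -0.76] w 0.0177 g 44.99326050281525 F [ 0.9 -1.2 -2.1]
to [0.471  0.2895 0.11  ] tool shift [0.001  0.0005 0.021 ]
side 1232 (array([471.2, 288.8]), array([160.6, 185.3]), 8.3) [0.1291 0.1315 0.133 ]
side rim 386 (array([470.8, 287.7]), array([139.5, 162.5]), 8.5)
top 4094 (array([470.9, 290.3]), array([160.3, 179.6]), 8.1) [0.1284 0.1307 0.1329]
top rim 458 (array([438.3, 252.1]), array([106.5, 204.2]), 49.0)
```

View pics/p4.png

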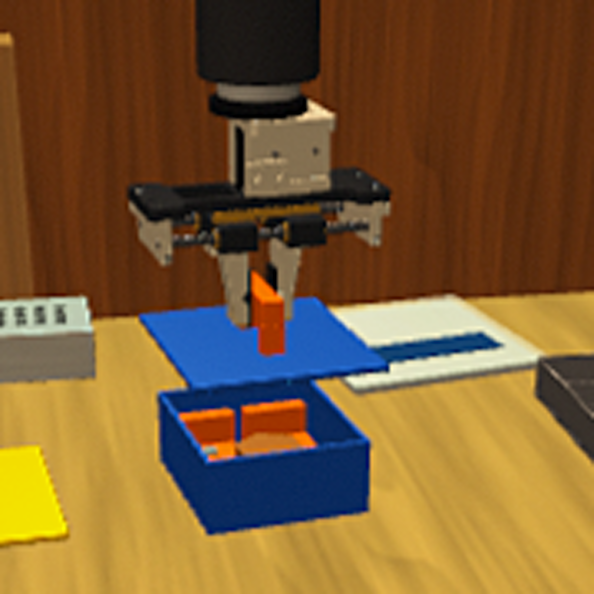

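The lid hangs level at crop (265,340) above the case at (265,455). In the clouds its centre (470.9, 290.3) mm and yaw 8.1° match the rim. The plate top is at 0.131 and has to come down 61 mm.

Request:
{"name": "move_arm", "arguments": {
  "deltas": [
    [0, 0, 0, 0.0004, 0, 0.01, 0.9],
    [0, 0, 0, 0, 0, 0.012, 0.9],
    [0, 0, 0, 0, 0, 0.012, 0.9],
    [0, 0, 0, 0, 0, 0.01, 0.9],
    [0, 0, 0, 0, 0, 0.007, 0.9],
    [0, 0, 0, 0, 0, 0.004, 0.9],
    [0, 0, 0, 0, 0, 0.002, 0.9],
    [0, 0, 0, 0, 0, 0, 0.9]
  ]
}}

```text
time: 23.0
position: [0.472, 0.2894, 0.0741]
ee_rot: [0.755, -0.655, 0.0, -0.0]
contact_force: [-0.4, -0.0, -1.2]
gripper_width: 0.018
grasp_force: 45.0
```

Request:
{"name": "move_arm", "arguments": {
  "deltas": [
    [0, 0, 0, 0, 0, 0.001, 0.9],
    [0, 0, 0, 0, 0, 0.001, 0.9],
    [0, 0, 0, 0, 0, 0.001, 0.9],
    [0, 0, 0, 0, 0, 0.0005, 0.9],
    [0, 0, 0, 0, 0, 0, 0.9],
    [0, 0, 0, 0, 0, 0, 0.9],
    [0, 0, 0, 0, 0, 0, 0.9],
    [0, 0, 0, 0, 0, 0, 0.9]
  ]
}}

```text
time: 24.0
position: [0.4719, 0.2893, 0.0705]
ee_rot: [0.755, -0.656, -0.0, -0.0]
contact_force: [-0.0, 0.1, -2.1]
gripper_width: 0.0177
grasp_force: 45.0
```

```bash
python3 go.py .471 .2895 .07; cat > lid.py <<'E'
from meas import *
for n in("side","top"):
    c=eyes.camera(n); P=cloud(c); R=c["color"].astype(int); blue=R[...,2]>R[...,0]+30
    m=box(P,(.33,.62),(.13,.45),(.064,.08))&blue; q=P[m]
    k=np.linalg.lstsq(np.c_[q[:,:2]-[.471,.29],np.ones(len(q))],q[:,2],rcond=None)[0]
    print(n,m.sum(),rect(q),"slope",k.round(4))
    m=box(P,(.37,.5),(-.25,-.1),(.088,.105))
    if m.sum()>50: print("tall",rect(P[m]))
    if n=="side": cv2.imwrite("pics/p5.png",c["color"][...,::-1])
E
python3 lid.py
```

```text
t 24.0 p [0.4719 0.2893 0.0705] phi -81.92 tilt [-0. -0. -1.] j [ 0.9   0.3  -0.44  0.   -0.83 -0.76] w 0.0177 g 44.99323010444641 F [-0.   0.1 -2.1]
to [0.471  0.2895 0.07  ] tool shift [-0.0003  0.0009  0.0005]
side 1263 (array([470.9, 285.7]), array([158.9, 180. ]), 7.7) slope [0.0011 0.0048 0.071 ]
tall (array([ 446.9, -175. ]), array([58.9, 54.2]), 50.5)
top 3562 (array([471.1, 289.7]), array([159.9, 179.9]), 7.8) slope [0.0008 0.0009 0.0702]
tall (array([ 446.6, -172.9]), array([53.7, 59.1]), 23.3)
```

Request:
{"name": "move_arm", "arguments": {
  "deltas": [
    [0, 0, 0, 0, 0, 0.0005, 0.9],
    [0, 0, 0, 0, 0, 0.0003, 0.9],
    [0, 0, 0, 0, 0, 0.0003, 0.9],
    [0, 0, 0, 0, 0, 0, 0.9],
    [0, 0, 0, 0, 0, 0, 0.9],
    [0, 0, 0, 0, 0, 0, 0.9],
    [0, 0, 0, 0, 0, 0, 0.9],
    [0, 0, 0, 0, 0, 0, 0.9]
  ]
}}

```text
time: 25.1
position: [0.4719, 0.2893, 0.0701]
ee_rot: [0.755, -0.655, 0.0, -0.0]
contact_force: [-4.0, -1.0, 7.0]
gripper_width: 0.0178
grasp_force: 45.0
```

The wrist force has turned to +7 N, so the lid is on the rim. I let go and rise.

Request:
{"name": "move_arm", "arguments": {
  "deltas": [
    [0, 0, 0, 0, 0, 0, 0],
    [0, 0, 0, 0, 0, 0, -0.2],
    [0, 0, 0, 0, 0, 0, -0.2],
    [0, 0, 0, 0, 0, 0, -0.2],
    [0, 0, 0, 0, 0, 0, -0.2],
    [0, 0, 0, 0, 0, 0, -0.2],
    [0, 0, 0, 0, 0, 0, -0.2],
    [0, 0, 0, 0, 0, 0, -0.2]
  ]
}}

```text
time: 26.1
position: [0.4719, 0.2893, 0.0694]
ee_rot: [0.755, -0.656, -0.0, -0.0]
contact_force: [-0.1, -1.0, 0.1]
gripper_width: 0.0524
grasp_force: 0.0
```

Request:
{"name": "move_arm", "arguments": {
  "deltas": [
    [0, 0, 0, 0, 0, -0.005, -0.2],
    [0, 0, 0, 0, 0, -0.015, -0.2],
    [0, 0, 0, 0, 0, -0.02, -0.2],
    [0, 0, 0, 0, 0, -0.025, -0.2],
    [0, 0, 0, 0, 0, -0.025, -0.2],
    [0, 0, 0, 0, 0, -0.02, -0.2],
    [0, 0, 0, 0, 0, -0.01, -0.2],
    [0, 0, 0, 0, 0, 0, -0.2]
  ]
}}

```text
time: 27.1
position: [0.4721, 0.2895, 0.1903]
ee_rot: [0.755, -0.656, -0.0, -0.001]
contact_force: [-0.6, 1.0, -0.5]
gripper_width: 0.0526
grasp_force: 0.0
```

```bash
python3 go.py; python3 lid.py
```

```text
t 27.1 p [0.4721 0.2895 0.1903] phi -81.92 tilt [-0.0012 -0.0012 -1.    ] j [ 0.9   0.18 -0.29 -0.   -1.1  -0.76] w 0.0526 g 0.0 F [-0.6  1.  -0.5]
side 1312 (array([471.2, 285.6]), array([159.1, 180.8]), 7.7) slope [0.0016 0.0045 0.0705]
tall (array([ 446.4, -174.8]), array([53.9, 58.2]), 20.1)
top 5217 (array([471.3, 289.3]), array([160.1, 179.6]), 8.1) slope [0.0014 0.0012 0.0698]
tall (array([ 446.5, -173.2]), array([53.2, 58. ]), 23.3)
```

View pics/p5.png

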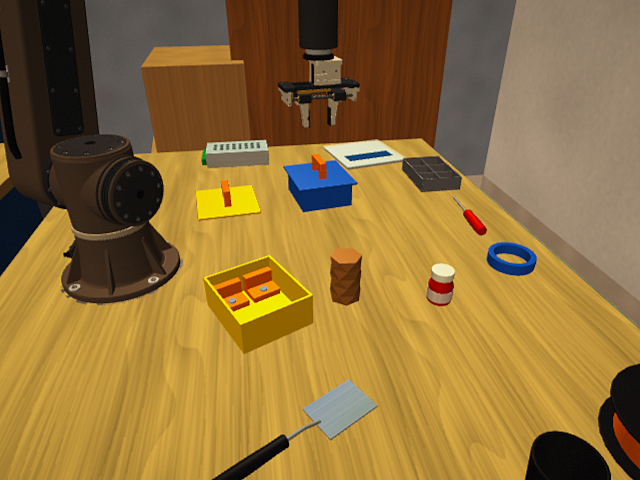

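The lid lies flat and square on the blue case at (320,183), with its top at 0.070. The tall print is still at (345,277), and the gripper is clear at (318,95).

```bash
python3 -c "
from h import *
print(workorder.close_job())"
```

```text
the job is handed in; nothing more can be done
None
```

The job is done and handed in at about 27 s: the short print stands upright in the free bay, the blue lid lies flat and square on the rim and is released, and the tall print was not moved; the first grasp closed on air because the tool sits about 45 mm higher than its reported position, so I corrected for that from the camera depth.

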